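# Clamp a wiper arm in the bench fixture

### The job

Push the chrome wiper arm across the plywood fixture with your fingertips until its straight edge lies flush against the steel fence at both ends, then flip the clamp's orange lever over towards the fence so that it snaps past centre and clamps the wiper arm. Nothing needs to be grasped: do not lift or tip the wiper arm, do not close the clamp before the wiper arm is home, and leave everything else on the bench where it stands.

Things in the scene. Friction and masses are not known exactly. Their poses are not given: they have to be found in the camera images.
- fixture: Fixture screwed to the bench: plywood base 230 (x) by 260 (y) by 16 mm with a dark steel fence and a spring clamp. Origin: on the bench, under the middle of the fence's face; base from x = -120 to +110 mm, its top at z = 16 mm. x points away from the robot, square to the fence; y along the fence; z up. Place and yaw differ each time.
- fence_face (a point): Middle of the fence's flat face, 21 mm above the bench; axes as the fixture's. The face looks to -x (towards the robot), lies at fixture x = 0, and is 220 mm long (y = -110 to +110 mm). The fence is 14 mm thick and stands 10 mm above the base (top 26 mm above the bench).
- wiper: Loose chrome wiper arm, a flat bar 350 long (its y), 20 wide (x), 14 mm high, about 0.25 kg, lying askew on the base a few cm before the fence, on the robot's side. Origin: underside, middle. Its straight far edge, x = +10 mm, goes to the fence; its near edge, x = -10 mm (y = -110 to +110), is pushed. Head at -y 30 wide, boss to 20 high; hook end at +y 10 wide.
- wiper_edge_head (a point): Point on the wiper arm's straight far edge (wiper x = +10 mm), 100 mm from the middle towards the head (wiper y = -100 mm), 7 mm above the wiper's underside.
- wiper_edge_hook (a point): Point on the wiper arm's straight far edge (wiper x = +10 mm), 100 mm from the middle towards the hook end (wiper y = +100 mm), 7 mm above the wiper's underside.
- clamp_pivot (a point): Pivot of the clamp lever, behind the fence at fixture x = +50, y = 0, 46 mm above the bench; the pivot axis lies along the fixture's y. Its steel cheeks are 37 mm wide over all.
- lever_tip (a point): Centre of the round end of the lever's orange handle, 105 mm from the pivot; a straight round bar, 20 mm thick over its outer 60 mm, 12 mm below. Open: leans 0.70 rad from vertical away from the fence (+x, away from the robot), this point 126 mm above the bench, 68 mm behind the pivot. Closed: leans 0.30 rad towards the fence and the robot.
- clamp_pad (a point): Middle of the underside of the lever's round rubber pad, 22 mm across, on an arm rigid with the lever. Open: raised above the fence, lowest part about 78 mm above the bench, arm and pad within 12 mm of y = 0. Closed: it comes down on the middle of the wiper arm, 10 mm before the fence's face.
- clamp_lever (a joint): Lever angle in rad: 0 open (as it starts), about 1.0 closed on a wiper arm at the fence (1.04 on nothing). Grows as the handle's tip swings towards the fence and the robot (fixture -x). A spring holds it at either end: past its centre at 0.5 it snaps over by itself. About 0.4 N m starts it (4 to 7 N on the orange part), falling to nothing at centre.
- jug: Bystander: empty green plastic jug with a black cap, 100 by 140 by 190 mm. Origin at the middle of its underside.
- funnel: Bystander: white plastic funnel standing mouth down, 120 mm across, 118 mm high. Origin at the middle of its underside.
- jar: Bystander: glass jar with a steel lid, 72 mm across, 100 mm high. Origin at the middle of its underside.
- can: Bystander: metal can, 62 mm across, 110 mm high. Origin at the middle of its underside.
- gauge: Bystander: steel tyre gauge lying on the bench beyond the fixture, about 165 mm long, 20 mm high at its head. Origin at the middle of its underside.
- wrench: Bystander: wrench lying flat on the bench beyond the fixture. Origin on its underside.

How it is judged:
By the outcome, as a careful person would: the job done as asked, in the order asked, and still so for the second after the job is handed in, with the robot touching nothing.
It also fails if it takes over 61 s, if anything falls off the work surface, if the arm or the gripper's body presses on something with over 40 N, if the wrist force passes 120 N, or if a joint passes its speed limit or range.

### The arm

A 7-joint arm with a two-finger parallel gripper is mounted at the origin on the work surface. World frame = base frame: x ahead of the robot, y to its left, z up, the work surface at z = 0. Lengths are in m, angles in rad, forces in N, time in s.
With the tool pointing down it reaches from about 0.425 to 0.875 m from the base axis. Payload 4.7 kg.
Tool frame: the origin (TCP) lies midway between the tips of the shut fingers; the grasp point (between the pads) lies 19 mm behind it; x points along the fingers, y is the direction in which the jaws open and shut, and the axes are right-handed (so a half turn about x gives the same grasp; the last joint's range is limited). The gripper opens to 87 mm and grips with 3 to 60 N. Pads are 19 mm wide; open, the fingers measure 117 mm over their backs; the gripper's body (75 mm by 190 mm) begins 51 mm behind the grasp point.
Start: joints at [1.313, 0.321, -0.07, 1.45, 0.023, 1.371, -0.057], TCP at [0.174, -0.626, 0.223] pointing down, gripper open.
Joint ranges: [-2.86, 2.86], [-0.3, 2.09], [-1.38, 1.24], [0.06, 2.45], [-1.56, 4.7], [0.09, 2.05], [-2.69, 2.69]. Speed limits (rad/s): [2.57, 2.57, 3.14, 3.14, 3.14, 3.14, 3.14].

### API

Orientations are given as a rotation vector (axis times angle).
In Python, from bench import ctrl gives the robot as it stands. The module is installed in compiled form; this text tells all that it offers.
- The arm moves only by the shell command python3 -m jog 'ROWS' [FORCE]. ROWS is JSON, a list of rows, each an object with "rot": the turn, a rotation vector about the tool's x, y, z in units of 5 degrees (1.0 is 5 degrees), a list of three; "travel": the shift along the tool's x, y, z in units of 0.3 m (1.0 is 0.3 m), a list of three; "jaw": the closure, from -1 (fully open) to 1 (shut), so that 0 is half open. In form: [{"rot": [ax, ay, az], "travel": [tx, ty, tz], "jaw": jaw}, ...]. A call has 1 to 8 rows; each row shifts and turns the commanded pose from where the row before left it, along the tool's axes as they then stand; what a row does not reach is not made up. A row lasts 1/10 s, in which the tool goes at most 50 mm and 8.59 degrees, less where a joint would pass 70% of its speed; a pose out of reach is approached as far as the arm can. A call with a number of a shift or a turn outside -1 to 1 is refused whole. A call with a gripper value outside its range is refused whole. The fingers move at their own pace and stop on an object; FORCE is the grip in N (left out, the last holds). Time passes only in rows, so rows that do not move let the fingers close. It gives the time, the measured TCP pose, the force and the opening at its end, in the units of the state.
- ctrl.get_state(): the state, without advancing time (a new reading comes with each control period).
- ctrl.get_image(name): name is "scene" or "top"; returns the picture (400x640x3 uint8, red, green, blue); there is no depth.
- ctrl.camera_model(name): a dict with "mtx" (3x3 intrinsics, pixels), "extrinsics" (4x4, takes a point from world to camera coordinates). Camera axes: x right, y up, looking along -z (the intrinsics and any distortion apply to the point x, -y, -z); pixel columns grow to the right and rows downward; lengths in m; the calibration is good to about 2 mm. A picture is of the moment at which its call begins. camera_model takes no time and is no camera call.
- ctrl.close_job(): hands the job in, once; it reports no verdict.
The state is a dict: "time": time; "joint_positions": joint angles; "qd": joint speeds; "joint_torque": joint torques, N m; "position": TCP position; "tool_rot": TCP orientation; "ft_force": force on the tool from outside, world axes, zero at the start; "torque": the same for the moment, N m; "grip_width": opening from 0.0 (shut) to 1.0 (fully open).
Only numpy, scipy, OpenCV 4.12 (cv2) and the standard library are available. Lean on these libraries where they do the work, as an engineer would, in place of code of your own. Each camera call takes 0.05 s, during which the arm holds its last target.

## Working session

There is one attempt and no reset: what is moved stays moved. The work goes in short steps, Python scripts to look and compute and a shell command to move; the robot and the scene stay as the last step left them, time stands still between calls to the robot, and variables do not carry over. Pictures are saved under pics/ and viewed, and the job is handed in when it is done.

```bash
mkdir -p pics; python3 - <<'E'
from bench import ctrl
import cv2,json
s=ctrl.get_state();print({k:(v.tolist() if hasattr(v,'tolist') else v) for k,v in s.items()})
for n in("scene","top"):
    im=ctrl.get_image(n);cv2.imwrite(f"pics/{n}0.png",im[:,:,::-1]);m=ctrl.camera_model(n);print(n,m)
E
```

```text
{'time': 0.0, 'joint_positions': [1.3131357050783998, 0.32183913466440844, -0.07009537646043365, 1.4516626109883057, 0.022621712573528328, 1.3708147449701307, -0.05687340893266975], 'qd': [-0.0002537267023620304, -0.0008090335938581452, 0.0006288672022595186, -0.00040599349258345677, -0.0017058607861954514, -0.0012971224965254225, -0.0005170492736509041], 'joint_torque': [0.0008356192665814888, -49.12907838821411, -0.4038920905441046, -31.252198219299316, -0.0640306225977838, 0.04377146833576262, 0.00018662944512470858], 'position': [0.1742793059599446, -0.6256233779590359, 0.22145735874596578], 'tool_rot': [2.0764697448909653, 0.28602107439056434, -2.077260654812534], 'ft_force': [-1.3495647201126735, -0.7153309296114649, -0.34321748689124837], 'torque': [-0.019592356894167474, -0.0339660373777487, -0.05771169754775571], 'grip_width': 1.005993601311443}
scene {'mtx': array([[454.94642153,   0.        , 324.04361219],
       [  0.        , 454.94642153, 200.40359086],
       [  0.        ,   0.        ,   1.        ]]), 'extrinsics': array([[ 0.32650488,  0.94506139, -0.01592271, -0.18580017],
       [-0.7863437 ,  0.28094044,  0.55021455,  0.36093206],
       [ 0.52445986, -0.16712701,  0.8348715 , -1.75454417],
       [ 0.        ,  0.        ,  0.        ,  1.        ]])}
top {'mtx': array([[403.73742372,   0.        , 317.6176354 ],
       [  0.        , 403.73742372, 203.79428343],
       [  0.        ,   0.        ,   1.        ]]), 'extrinsics': array([[-0.01848076, -0.99955645, -0.02335293,  0.03499145],
       [ 0.99011309, -0.02154448,  0.13860703, -0.57075445],
       [-0.13904868, -0.02056048,  0.99007208, -1.40268825],
       [ 0.        ,  0.        ,  0.        ,  1.        ]])}
```

View pics/scene0.png

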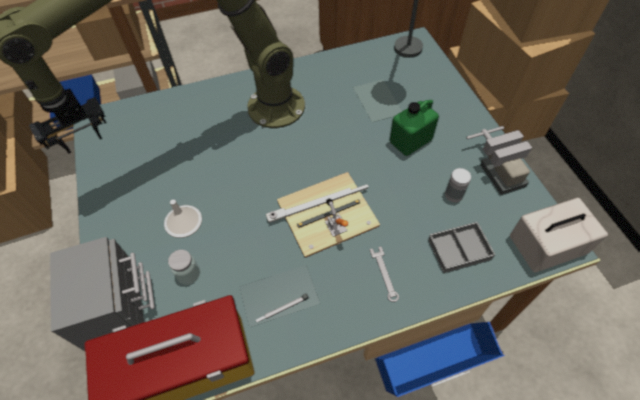

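View pics/top0.png

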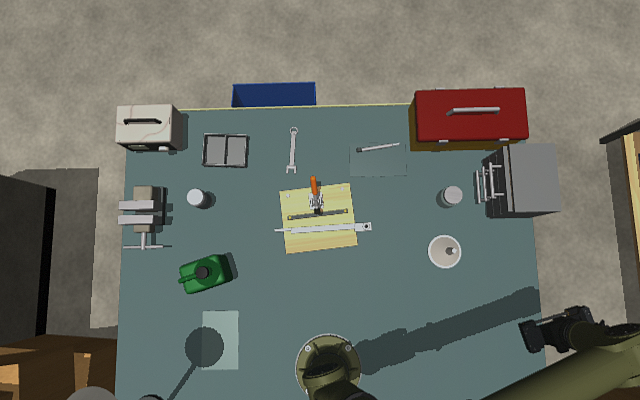

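The scene view shows the fixture around px (328,213), with the wiper before the fence. In the top view the fixture is around (318,218), the fence runs about (288,217)-(347,211), and the wiper about (275,230)-(371,227). I'll zoom in on both.

```bash
python3 - <<'E'
import cv2
t=cv2.imread('pics/top0.png')[165:265,260:390];cv2.imwrite('pics/top0z.png',cv2.resize(t,None,fx=6,fy=6,interpolation=cv2.INTER_CUBIC))
t=cv2.imread('pics/scene0.png')[165:265,255:385];cv2.imwrite('pics/scene0z.png',cv2.resize(t,None,fx=6,fy=6,interpolation=cv2.INTER_CUBIC))
E
```

```text
(no output)
```

View pics/top0z.png

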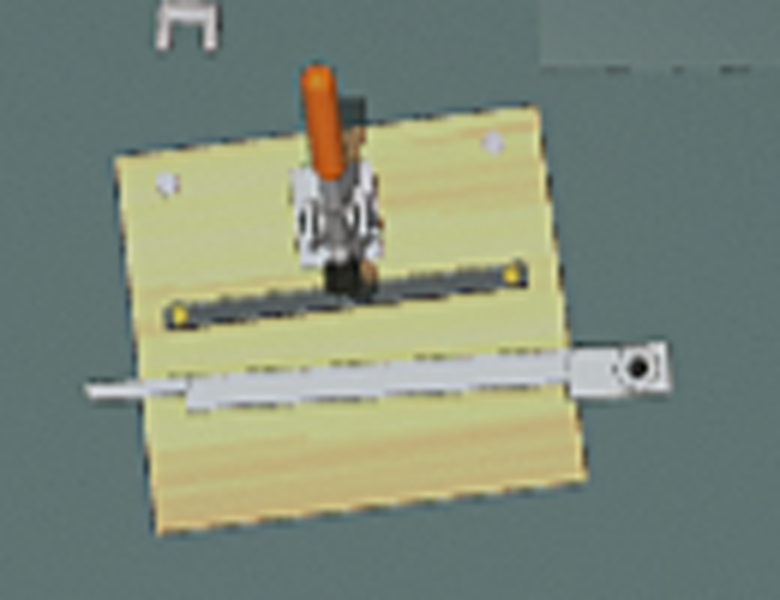

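View pics/scene0z.png

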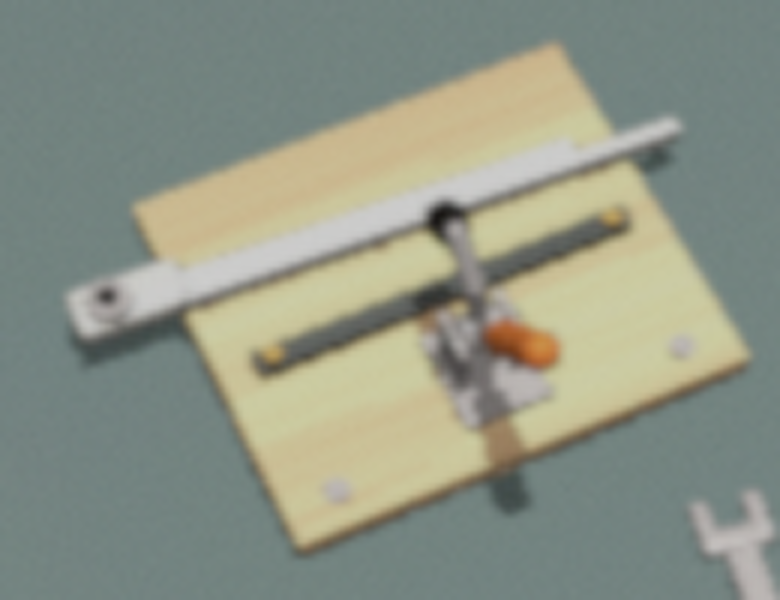

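```bash
cat > h.py <<'E'
import numpy as np,cv2
from bench import ctrl
def ray(n,uv,z):
    m=ctrl.camera_model(n);K=m['mtx'];E=m['extrinsics']
    p=np.atleast_2d(np.array(uv,float));d=np.c_[(p[:,0]-K[0,2])/K[0,0],-(p[:,1]-K[1,2])/K[1,1],-np.ones(len(p))]
    R=E[:3,:3];c=-R.T@E[:3,3];w=d@R
    return c+w*((z-c[2])/w[:,2])[:,None]
def proj(n,P):
    m=ctrl.camera_model(n);K=m['mtx'];E=m['extrinsics']
    q=np.atleast_2d(P)@E[:3,:3].T+E[:3,3]
    return np.c_[K[0,0]*q[:,0]/-q[:,2]+K[0,2],K[1,1]*-q[:,1]/-q[:,2]+K[1,2]]
def tz(p,o): return np.array(p)/6+np.array(o)-0.42
def fx(P,o,yaw):  # world->fixture
    c,s=np.cos(yaw),np.sin(yaw);d=np.atleast_2d(P)[:,:2]-o
    return np.c_[d@[c,s],d@[-s,c]]
E
python3 - <<'E'
from h import *
np.set_printoptions(precision=4,suppress=True)
# view: base top corners far-left, far-right, near-right, near-left (as seen in top)
T=ray('top',tz([(117,157),(538,105),(587,480),(157,533)],(260,165)),.016)
S=ray('scene',tz([(748,357),(300,550),(133,208),(560,43)],(255,165)),.016)
for q in(T,S):
    print(q[:,:2]); print([np.linalg.norm(q[i]-q[(i+1)%4]).round(4) for i in range(4)])
    far=(q[0]+q[1])/2;near=(q[2]+q[3])/2
    e=(q[0]-q[1])+(q[3]-q[2]);yaw=np.arctan2(e[1],e[0])-np.pi/2
    o=(q.mean(0)[:2])-(-.005)*np.array([np.cos(yaw),np.sin(yaw)])
    f=far-near
    print('origin',o,'yaw',yaw,np.arctan2(f[1],f[0]))
E
```

```text
[[ 0.626   0.1641]
 [ 0.6523 -0.0931]
 [ 0.4244 -0.1156]
 [ 0.3979  0.1414]]
[np.float64(0.2586), np.float64(0.229), np.float64(0.2583), np.float64(0.2292)]
origin [0.5301 0.0247] yaw 0.10242091099480666 0.09881030130713994
[[ 0.6249  0.166 ]
 [ 0.6534 -0.0915]
 [ 0.4244 -0.1147]
 [ 0.3976  0.1459]]
[np.float64(0.2591), np.float64(0.2302), np.float64(0.262), np.float64(0.2282)]
origin [0.53  0.027] yaw 0.10630132227526823 0.0945445187824802
```

```bash
python3 - <<'E'
from h import *
np.set_printoptions(precision=1,suppress=True)
o=np.array([.530,.026]);y=.1005
F=lambda n,p,of,z:print(n,z,(fx(ray(n,tz(p,of),z),o,y)*1000).tolist())
t=(260,165);s=(255,165)
F('top',[(190,382),(187,410),(572,350),(570,383)],t,.030)   # hook far, hook near, head far, head near
F('top',[(86,391),(668,367)],t,.030)
F('scene',[(180,262),(572,141),(72,293),(680,122)],s,.030)
F('top',[(165,318),(525,275)],t,.026)
F('scene',[(255,355),(625,210)],s,.026)
def off(x,yy,z):
    c,si=np.cos(y),np.sin(y);return [o[0]+c*x-si*yy,o[1]+si*x+c*yy,z]
P=np.array([off(.118,0,.126),off(0,0,.026),off(.05,0,.046)])
print('top',(proj('top',P)-t+.42)*6);print('scene',(proj('scene',P)-s+.42)*6)
E
```

```text
top 0.03 [[-33.80654848603069, 97.49470086668177], [-50.16652032465524, 101.09851652292538], [-42.296340087763255, -130.49214108788718], [-61.630562164154256, -126.73454644437415]]
top 0.03 [[-31.66058347665253, 159.72898125652898], [-59.20179442886301, -185.61367327621784]]
scene 0.03 [[-66.73990081340904, -121.46924596334506], [-47.23754491687188, 103.48243317107509], [-73.30487630332671, -180.86637489234442], [-33.06030540272568, 163.04962445549148]]
top 0.026 [[6.561044678947821, 108.50521982728154], [6.117143373611942, -108.8332119685176]]
scene 0.026 [[1.4329905344220613, -106.94966482552441], [3.5083424193147668, 110.3410850541211]]
top [[316.8  81.5]
 [345.9 307. ]
 [335.1 220.2]]
scene [[539.8 356.4]
 [438.1 279. ]
 [478.5 332.3]]
```

The fixture measurements agree: both views put the origin at about (0.530, 0.026) with yaw about 0.10, and the base and fence sizes check. The wiper's near edge runs from x≈-50 at the hook end to about -64 at the head, and its middle is at y≈-11 mm. The plan is to push with two open fingers straddling the clamp, the tool tilted about 20° so the body stays clear of the raised pad.

```bash
cat >> h.py <<'E'
from scipy.spatial.transform import Rotation as Ro
O=np.array([.530,.026]);YAW=.1005
def fw(x,y,z):
    c,s=np.cos(YAW),np.sin(YAW);return np.array([O[0]+c*x-s*y,O[1]+s*x+c*y,z])
def cur():
    s=ctrl.get_state();return np.array(s['position']),Ro.from_rotvec(s['tool_rot']),s
def target(tilt,ysign,yaw=YAW,):
    c,s=np.cos(yaw),np.sin(yaw);t=np.radians(tilt)
    X=np.array([c*np.sin(t),s*np.sin(t),-np.cos(t)]);Y=ysign*np.array([-s,c,0]);return Ro.from_matrix(np.c_[X,Y,np.cross(X,Y)])
def need(P=None,R=None):
    p,r,s=cur()
    if R is not None: print('rot (units 5deg, tool):',((r.inv()*R).as_rotvec()*180/np.pi/5).round(2))
    if P is not None: print('travel units in current axes:',(r.inv().apply(P-p)/.3).round(3),' in final axes:',((R or r).inv().apply(P-p)/.3).round(3))
E
python3 - <<'E'
from h import *
np.set_printoptions(precision=3,suppress=True)
p,r,s=cur();print(r.as_matrix())
for ys in(1,-1): need(fw(-.11,-.011,.2),target(20,ys))
print(fw(-.11,-.011,.2))
print('funnel',ray('top',[(445,252)],.06),'jar',ray('top',[(452,196)],.05))
E
```

```text
[[-0.001  0.268 -0.963]
 [ 0.002 -0.963 -0.268]
 [-1.    -0.002  0.   ]]
rot (units 5deg, tool): [-33.55  -0.54   5.92]
travel units in current axes: [ 0.075 -1.8   -1.358]  in final axes: [0.42  2.006 0.944]
rot (units 5deg, tool): [1.94 3.99 0.36]
travel units in current axes: [ 0.075 -1.8   -1.358]  in final axes: [ 0.42  -2.006 -0.944]
[0.422 0.004 0.2  ]
funnel [[ 0.392 -0.412  0.06 ]] jar [[ 0.587 -0.452  0.05 ]]
```

```bash
python3 -m jog '[{"rot":[0,0,0],"travel":[-0.03,-0.08,-0.14],"jaw":-1},{"rot":[0,0,0],"travel":[-0.03,-0.08,-0.14],"jaw":-1},{"rot":[0,0,0],"travel":[-0.03,-0.08,-0.14],"jaw":-1},{"rot":[0,0,0],"travel":[-0.03,-0.08,-0.14],"jaw":-1},{"rot":[0,0,0],"travel":[-0.03,-0.08,-0.14],"jaw":-1},{"rot":[0,0,0],"travel":[-0.03,-0.08,-0.14],"jaw":-1},{"rot":[0,0,0],"travel":[-0.03,-0.08,-0.14],"jaw":-1},{"rot":[0,0,0],"travel":[-0.03,-0.08,-0.14],"jaw":-1}]'
python3 - <<'E'
from h import *
p,r,s=cur();print(p,s['time'])
need(fw(-.11,-.011,.2),target(20,-1))
E
```

```text
time: 0.9
position: [0.4475, -0.3493, 0.2947]
tool_rot: [2.076, 0.284, -2.077]
ft_force: [0.4, -0.6, -0.5]
grip_width: 1.004
[ 0.44749796 -0.34929623  0.29467856] 0.9
rot (units 5deg, tool): [1.94 3.99 0.34]
travel units in current axes: [ 0.315 -1.158 -0.233]  in final axes: [ 0.308 -1.18   0.077]
```

```bash
python3 -m jog '[{"rot":[0.24,0.5,0.04],"travel":[0.02,-0.145,-0.02],"jaw":-1},{"rot":[0.24,0.5,0.04],"travel":[0.02,-0.145,-0.02],"jaw":-1},{"rot":[0.24,0.5,0.04],"travel":[0.02,-0.145,-0.02],"jaw":-1},{"rot":[0.24,0.5,0.04],"travel":[0.02,-0.145,-0.01],"jaw":-1},{"rot":[0.24,0.5,0.04],"travel":[0.02,-0.145,0],"jaw":-1},{"rot":[0.24,0.5,0.04],"travel":[0.02,-0.145,0],"jaw":-1},{"rot":[0.24,0.5,0.04],"travel":[0.02,-0.145,0],"jaw":-1},{"rot":[0.24,0.5,0.04],"travel":[0.02,-0.145,0],"jaw":-1}]'
python3 - <<'E'
from h import *
p,r,s=cur();print(p,s['time'],s['joint_positions'])
print(fx([p],O,YAW),r.as_matrix()[:,0])
need(fw(-.105,-.011,.06),target(20,-1))
E
```

```text
time: 1.7
position: [0.4514, -0.0178, 0.213]
tool_rot: [2.457, 0.157, -1.883]
ft_force: [1.5, -0.4, 0.4]
grip_width: 1.0
[ 0.45135201 -0.01778197  0.21295004] 1.7 [ 0.35117735 -0.30062163 -0.26095144  2.11554767 -0.17660528  1.06767396
 -1.31082415]
[[-0.08264383 -0.03567023]] [ 0.2570921   0.05468851 -0.96483823]
rot (units 5deg, tool): [-0.04  0.97  0.33]
travel units in current axes: [ 0.475 -0.068  0.205]  in final axes: [ 0.454 -0.082  0.244]
```

```bash
python3 - <<'E'
from h import *
need(fw(-.09,-.011,.08),target(20,-1))
E
python3 -m jog '[{"rot":[0,0,0],"travel":[0.09,-0.02,0.01],"jaw":-1},{"rot":[0,0,0],"travel":[0.09,-0.02,0.01],"jaw":-1},{"rot":[0,0,0],"travel":[0.09,-0.02,0.02],"jaw":-1},{"rot":[0,0,0],"travel":[0.09,-0.02,0.02],"jaw":-1},{"rot":[0,0,0],"travel":[0,0,0],"jaw":-1}]'
python3 - <<'E'
from h import *
p,r,s=cur();print(p,s['time'],s['joint_positions'])
print(fx([p],O,YAW),r.as_matrix()[:,0])
need(fw(-.085,-.011,.04),target(20,-1))
cv2.imwrite('pics/scene1.png',cv2.resize(ctrl.get_image('scene')[130:280,220:420,::-1],None,fx=4,fy=4,interpolation=cv2.INTER_CUBIC))
E
```

```text
rot (units 5deg, tool): [-0.04  0.97  0.33]
travel units in current axes: [ 0.424 -0.07   0.14 ]  in final axes: [ 0.408 -0.082  0.175]
time: 2.2
position: [0.456, 0.012, 0.1021]
tool_rot: [2.446, 0.167, -1.89]
ft_force: [-0.1, 0.0, -0.6]
grip_width: 1.001
[0.45598826 0.01201729 0.10205953] 2.2 [ 0.32736939 -0.17633859 -0.34375309  2.25172643 -0.15495578  0.80802788
 -1.38701036]
[[-0.07504119 -0.00648649]] [ 0.24914243  0.05736888 -0.96676619]
rot (units 5deg, tool): [0.04 1.06 0.37]
travel units in current axes: [0.191 0.021 0.085]  in final axes: [0.183 0.015 0.102]
```

View pics/scene1.png

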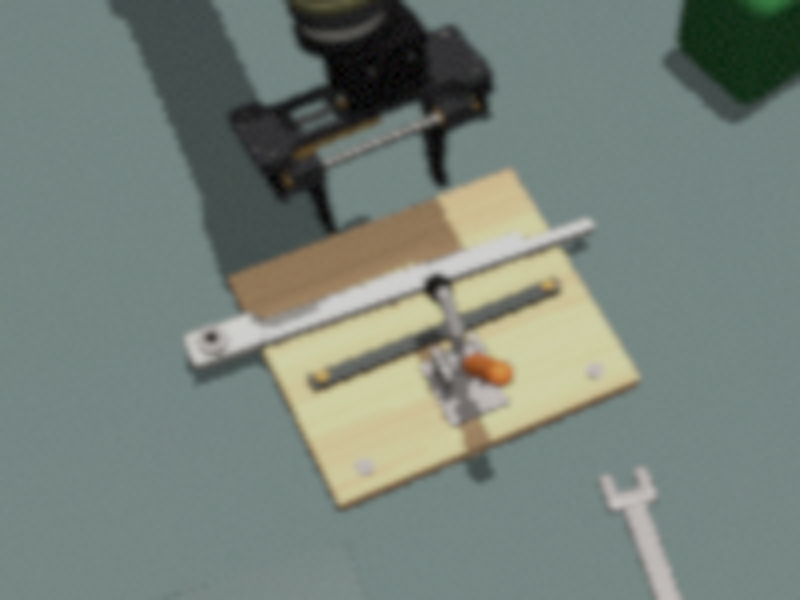

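The gripper hangs before the wiper's near edge with the fingers at about (330,225) and (440,180), straddling the middle. I'll finish the tilt and lower.

```bash
python3 -m jog '[{"rot":[0,0.35,0.12],"travel":[0.04,0.005,0.04],"jaw":-1},{"rot":[0,0.35,0.12],"travel":[0.07,0.005,0.04],"jaw":-1},{"rot":[0,0.35,0.12],"travel":[0.07,0.005,0.03],"jaw":-1},{"rot":[0,0,0],"travel":[0,0,0],"jaw":-1},{"rot":[0,0,0],"travel":[0,0,0],"jaw":-1}]'
python3 - <<'E'
from h import *
p,r,s=cur();print(p,s['time'],s['joint_positions'])
print(fx([p],O,YAW),r.as_matrix()[:,0])
need(fw(-.085,-.011,.022),target(20,-1))
need(fw(-.03,-.011,.022),target(20,-1))
E
```

```text
time: 2.75
position: [0.4459, 0.0055, 0.0467]
tool_rot: [2.531, 0.127, -1.755]
ft_force: [0.2, -0.3, 0.1]
grip_width: 1.004
[0.44586544 0.00545557 0.0467316 ] 2.75 [ 0.32481573 -0.18292194 -0.36026254  2.41269237 -0.16062107  0.54712363
 -1.388422  ]
[[-0.08577127 -0.01199947]] [ 0.34920433  0.03366611 -0.93644163]
rot (units 5deg, tool): [ 0.02 -0.11 -0.02]
travel units in current axes: [ 0.078 -0.003  0.027]  in final axes: [ 0.078 -0.003  0.026]
rot (units 5deg, tool): [ 0.02 -0.11 -0.02]
travel units in current axes: [ 0.142 -0.003 -0.145]  in final axes: [ 0.141 -0.003 -0.146]
```

```bash
python3 -m jog '[{"rot":[0,0,0],"travel":[0.04,0,0.006],"jaw":-1},{"rot":[0,0,0],"travel":[0.04,0,0.006],"jaw":-1},{"rot":[0,0,0],"travel":[0,0,0],"jaw":-1},{"rot":[0,0,0],"travel":[0,0,0],"jaw":-1}]'
python3 - <<'E'
from h import *
p,r,s=cur();print(p,s['time'],s['joint_positions'],s['ft_force'])
print(fx([p],O,YAW),r.as_matrix()[:,0])
need(fw(-.03,-.011,.022),target(20,-1))
E
```

```text
time: 3.15
position: [0.4512, 0.0062, 0.023]
tool_rot: [2.531, 0.127, -1.754]
ft_force: [0.5, -0.1, -0.5]
grip_width: 0.994
[0.45122522 0.00616299 0.02295297] 3.15 [ 0.3337952  -0.1167573  -0.37957373  2.42125558 -0.13004097  0.4733529
 -1.41508496] [ 0.52714477 -0.05341385 -0.47886945]
[[-0.08036756 -0.01183337]] [ 0.34951529  0.03392605 -0.93631623]
rot (units 5deg, tool): [ 0.02 -0.11 -0.02]
travel units in current axes: [ 0.062 -0.003 -0.156]  in final axes: [ 0.06  -0.003 -0.157]
```

```bash
python3 -m jog '[{"rot":[0,0,0],"travel":[0.0055,0,-0.014],"jaw":-1},{"rot":[0,0,0],"travel":[0.0055,0,-0.014],"jaw":-1},{"rot":[0,0,0],"travel":[0.0055,0,-0.014],"jaw":-1},{"rot":[0,0,0],"travel":[0.0055,0,-0.014],"jaw":-1},{"rot":[0,0,0],"travel":[0.0055,0,-0.014],"jaw":-1},{"rot":[0,0,0],"travel":[0.0055,0,-0.014],"jaw":-1},{"rot":[0,0,0],"travel":[0.0055,0,-0.014],"jaw":-1},{"rot":[0,0,0],"travel":[0,0,0],"jaw":-1}]'
python3 - <<'E'
from h import *
p,r,s=cur();print(p,s['time'],s['ft_force'])
print(fx([p],O,YAW))
for n,a in(('scene',(150,240,250,390)),('top',(170,270,255,390))):
    cv2.imwrite(f'pics/{n}2.png',cv2.resize(ctrl.get_image(n)[a[0]:a[1],a[2]:a[3],::-1],None,fx=5,fy=5,interpolation=cv2.INTER_CUBIC))
E
```

```text
time: 3.95
position: [0.4818, 0.0097, 0.0208]
tool_rot: [2.53, 0.128, -1.755]
ft_force: [-0.0, -1.0, -0.0]
grip_width: 0.998
[0.48184282 0.00974562 0.02084455] 3.95 [-0.03209234 -1.03397003 -0.0157915 ]
[[-0.04954501 -0.01134071]]
```

View pics/scene2.png

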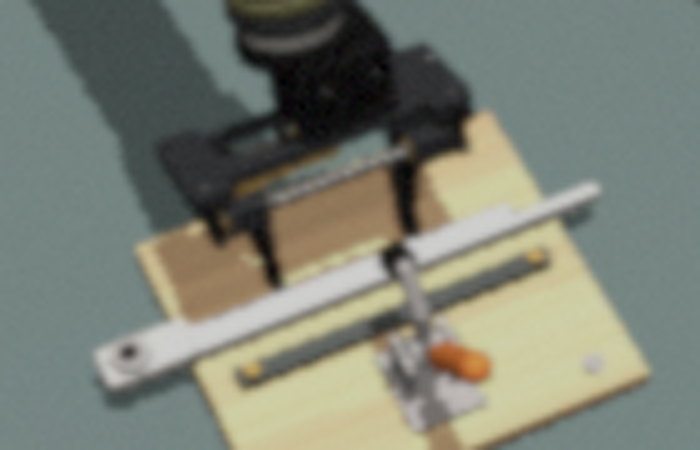

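View pics/top2.png

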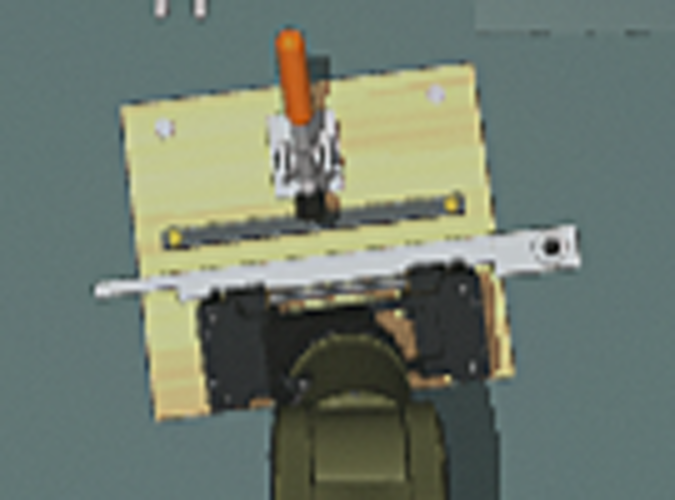

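The wiper is moving and squaring up. The top view shows its far edge nearly parallel to the fence, with the body clear of the pad. I'll continue to the fence in smaller steps.

```bash
python3 -m jog '[{"rot":[0,0,0],"travel":[0.0045,0,-0.014],"jaw":-1},{"rot":[0,0,0],"travel":[0.0045,0,-0.014],"jaw":-1},{"rot":[0,0,0],"travel":[0.004,0,-0.012],"jaw":-1},{"rot":[0,0,0],"travel":[0.003,0,-0.01],"jaw":-1},{"rot":[0,0,0],"travel":[0,0,0],"jaw":-1}]'
python3 -m jog '[{"rot":[0,0,0],"travel":[0.0025,0,-0.007],"jaw":-1},{"rot":[0,0,0],"travel":[0,0,0],"jaw":-1}]'
python3 - <<'E'
from h import *
p,r,s=cur();print(p,s['time'],s['ft_force'])
print(fx([p],O,YAW))
E
```

```text
time: 4.55
position: [0.4972, 0.0112, 0.0216]
tool_rot: [2.53, 0.128, -1.756]
ft_force: [-1.7, -0.4, 0.1]
grip_width: 1.002
time: 4.75
position: [0.4991, 0.0113, 0.0216]
tool_rot: [2.53, 0.127, -1.756]
ft_force: [-0.9, 0.3, -0.9]
grip_width: 1.004
[0.49906172 0.01134327 0.02155949] 4.75 [-0.94132287  0.34341475 -0.94983935]
[[-0.03225269 -0.01147871]]
```

```bash
python3 -m jog '[{"rot":[0,0,0],"travel":[0.0025,0,-0.007],"jaw":-1},{"rot":[0,0,0],"travel":[0,0,0],"jaw":-1}]'
python3 -m jog '[{"rot":[0,0,0],"travel":[0.0025,0,-0.007],"jaw":-1},{"rot":[0,0,0],"travel":[0,0,0],"jaw":-1}]'

```

```text
time: 4.95
position: [0.5008, 0.0115, 0.0214]
tool_rot: [2.529, 0.127, -1.758]
ft_force: [-3.9, -0.3, 2.2]
grip_width: 0.999
time: 5.15
position: [0.5011, 0.0115, 0.0206]
tool_rot: [2.525, 0.127, -1.763]
ft_force: [-9.7, -1.3, 8.3]
grip_width: 1.001
```

```bash
python3 -m jog '[{"rot":[0,0,0],"travel":[0,0,-0.007],"jaw":-1},{"rot":[0,0,0],"travel":[0,0,0],"jaw":-1}]'
python3 - <<'E'
from h import *
p,r,s=cur();print(p,s['time'],s['ft_force'],s['torque'])
print(fx([p],O,YAW))
for n,a in(('scene',(150,240,250,390)),('top',(170,270,255,390))):
    im=ctrl.get_image(n);cv2.imwrite(f'pics/{n}3full.png',im[:,:,::-1]);cv2.imwrite(f'pics/{n}3.png',cv2.resize(im[a[0]:a[1],a[2]:a[3],::-1],None,fx=5,fy=5,interpolation=cv2.INTER_CUBIC))
E
```

```text
time: 5.35
position: [0.5013, 0.0115, 0.0205]
tool_rot: [2.522, 0.127, -1.767]
ft_force: [-15.6, -0.6, 13.1]
grip_width: 1.0
[0.50133977 0.01149869 0.02049981] 5.35 [-15.55915046  -0.55046426  13.061628  ] [-0.20844382  2.7052019   0.03431573]
[[-0.02997054 -0.01155264]]
```

View pics/scene3.png

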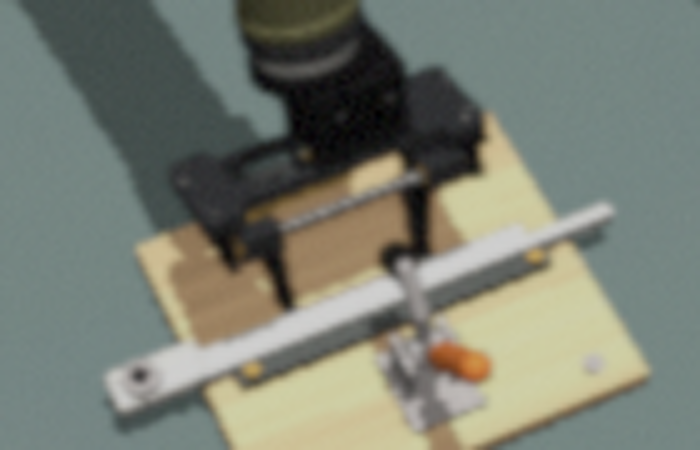

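View pics/top3.png

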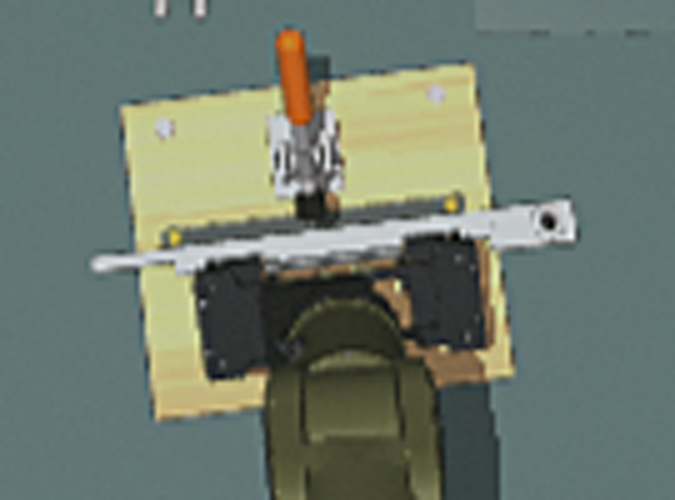

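Pressed home at 15 N: both views show the wiper along the fence over its whole length. I'll back off horizontally, lift clear and check.

```bash
python3 -m jog '[{"rot":[0,0,0],"travel":[-0.008,0,0.02],"jaw":-1},{"rot":[0,0,0],"travel":[-0.012,0,0.03],"jaw":-1},{"rot":[0,0,0],"travel":[-0.016,0,0.04],"jaw":-1},{"rot":[0,0,0],"travel":[-0.014,0,0.03],"jaw":-1},{"rot":[0,0,0],"travel":[-0.12,0,-0.02],"jaw":-1},{"rot":[0,0,0],"travel":[-0.14,0,-0.05],"jaw":-1},{"rot":[0,0,0],"travel":[-0.14,0,-0.05],"jaw":-1},{"rot":[0,0,0],"travel":[-0.14,0,-0.05],"jaw":-1}]'
python3 - <<'E'
from h import *
p,r,s=cur();print(p,s['time'],s['ft_force'],s['joint_positions'])
print(fx([p],O,YAW))
for n,a in(('scene',(150,240,250,390)),('top',(170,270,255,390))):
    im=ctrl.get_image(n);cv2.imwrite(f'pics/{n}4full.png',im[:,:,::-1]);cv2.imwrite(f'pics/{n}4.png',cv2.resize(im[a[0]:a[1],a[2]:a[3],::-1],None,fx=5,fy=5,interpolation=cv2.INTER_CUBIC))
need(fw(.06,0,.30),target(0,-1))
E
```

```text
time: 6.25
position: [0.47, 0.0069, 0.1863]
tool_rot: [2.518, 0.129, -1.776]
ft_force: [-0.6, 0.4, 0.8]
grip_width: 1.0
[0.4699554  0.00694386 0.18626753] 6.25 [-0.56391707  0.42803633  0.83298884] [ 0.12172198 -0.30170734 -0.15078339  2.19304713 -0.08842097  0.90686188
 -1.4564434 ]
[[-0.06165354 -0.01293566]]
rot (units 5deg, tool): [ 0.04 -4.09  0.  ]
travel units in current axes: [-0.2   -0.041 -0.483]  in final axes: [-0.357 -0.042 -0.383]
```

View pics/scene4.png

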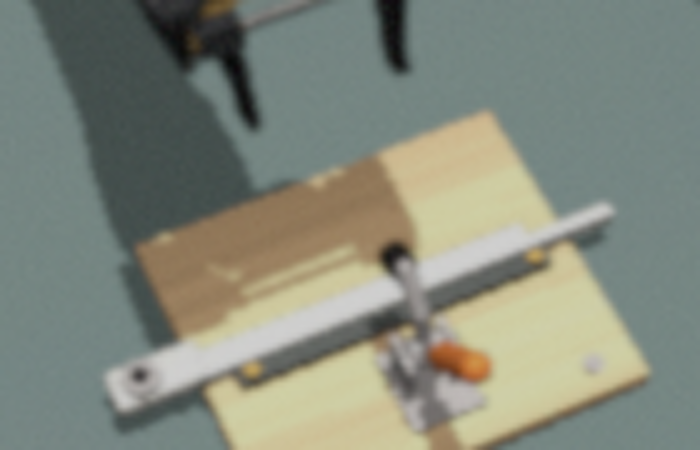

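View pics/top4.png

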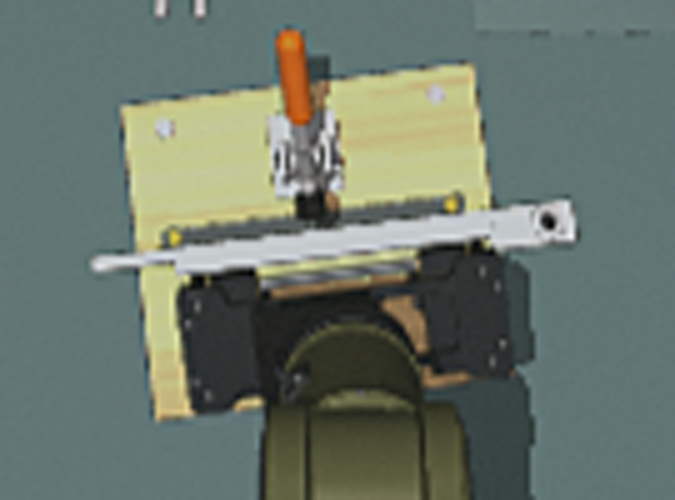

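```bash
python3 - <<'E'
from h import *
a=lambda p,o:np.array(p)/5+o-.4
# far edge top, near edge
print((fx(ray('top',a([(177,246),(490,209)],(255,170)),.030),O,YAW)*1000).round(1))
# colour-based: bright grey wiper columns in top image; far edge row subpixel
im=cv2.imread('pics/top4full.png').astype(float);hsv=cv2.cvtColor(im.astype('uint8'),cv2.COLOR_BGR2HSV)
pts=[]
for c in list(range(295,314))+list(range(324,348)):
    col=im[205:226,c].mean(1);sat=hsv[205:226,c,1].astype(float)
    g=np.diff(col);i=int(np.argmax(g));
    w=np.clip(g[max(i-1,0):i+2],0,None);r=205+max(i-1,0)+0.5+(w*np.arange(len(w))).sum()/w.sum()
    pts.append((c,r))
f=fx(ray('top',pts,.030),O,YAW)*1000
k=np.polyfit(f[:,1],f[:,0],1);res=f[:,0]-np.polyval(k,f[:,1]);m=abs(res)<2;k=np.polyfit(f[m,1],f[m,0],1)
print('far edge slope',k,m.sum(),len(m),'x at ±100',np.polyval(k,[-100,100]))
E
```

```text
[[   0.5   98.2]
 [  -0.3 -127.7]]
far edge slope [ 0.00194296 -0.66711779] 38 43 x at ±100 [-0.86141399 -0.47282158]
```

The far edge is at fixture x≈-0.5 ±0.5 mm at both ends, so it is flush. Now up and over to behind the lever, with the jaws shut.

```bash
python3 -m jog '[{"rot":[0,-0.82,0],"travel":[-0.05,-0.005,-0.06],"jaw":1},{"rot":[0,-0.82,0],"travel":[-0.05,-0.005,-0.08],"jaw":1},{"rot":[0,-0.82,0],"travel":[-0.05,-0.005,-0.08],"jaw":1},{"rot":[0,-0.82,0],"travel":[-0.05,-0.005,-0.08],"jaw":1},{"rot":[0,-0.82,0],"travel":[-0.05,-0.005,-0.1],"jaw":1},{"rot":[0,0,0],"travel":[0,-0.005,-0.1],"jaw":1},{"rot":[0,0,0],"travel":[0,-0.005,-0.1],"jaw":1},{"rot":[0,0,0],"travel":[0,0,0],"jaw":1}]'
python3 - <<'E'
from h import *
p,r,s=cur();print(p,s['time'],s['joint_positions'])
print(fx([p],O,YAW),r.as_matrix()[:,0])
need(fw(.165,0,.25),target(0,-1))
E
```

```text
time: 7.15
position: [0.634, 0.0353, 0.2788]
tool_rot: [2.154, 0.113, -2.183]
ft_force: [0.0, -0.3, -0.5]
grip_width: 0.357
[0.6339902  0.0353184  0.27883049] 7.15 [ 0.06914729  0.28825031 -0.21095053  1.38613893  0.05786679  1.48622516
 -1.60604814]
[[ 0.1044004  -0.00116205]] [-1.29446908e-02  1.75403203e-04 -9.99916199e-01]
rot (units 5deg, tool): [0.04 0.15 0.02]
travel units in current axes: [ 0.094 -0.003 -0.203]  in final axes: [ 0.096 -0.004 -0.202]
```

```bash
python3 -m jog '[{"rot":[0,0.08,0],"travel":[0,-0.002,-0.1],"jaw":1},{"rot":[0,0.07,0],"travel":[0,-0.002,-0.1],"jaw":1},{"rot":[0,0,0],"travel":[0.06,0,0],"jaw":1},{"rot":[0,0,0],"travel":[0.1,0,0],"jaw":1},{"rot":[0,0,0],"travel":[0.14,0,0],"jaw":1},{"rot":[0,0,0],"travel":[0.14,0,0],"jaw":1},{"rot":[0,0,0],"travel":[0.12,0,0],"jaw":1},{"rot":[0,0,0],"travel":[0,0,0],"jaw":1}]'
python3 - <<'E'
from h import *
p,r,s=cur();print(p,s['time'],s['grip_width'],s['ft_force'])
print(fx([p],O,YAW),r.as_matrix()[:,0])
need(fw(.165,0,.11),target(0,-1))
for n,a in(('scene',(150,240,250,390)),):
    im=ctrl.get_image(n);cv2.imwrite(f'pics/{n}5.png',cv2.resize(im[a[0]:a[1],a[2]:a[3],::-1],None,fx=5,fy=5,interpolation=cv2.INTER_CUBIC))
E
```

```text
time: 7.95
position: [0.6864, 0.0409, 0.1064]
tool_rot: [2.157, 0.111, -2.18]
ft_force: [-0.4, -1.2, -0.2]
grip_width: 0.008
[0.68635304 0.04093473 0.10637513] 7.95 0.008183156101161892 [-0.43248562 -1.19531212 -0.24602746]
[[ 0.15706252 -0.00082767]] [-1.04046542e-02 -9.11027157e-04 -9.99945455e-01]
rot (units 5deg, tool): [0.03 0.12 0.  ]
travel units in current axes: [-0.012 -0.003 -0.026]  in final axes: [-0.012 -0.003 -0.026]
```

View pics/scene5.png

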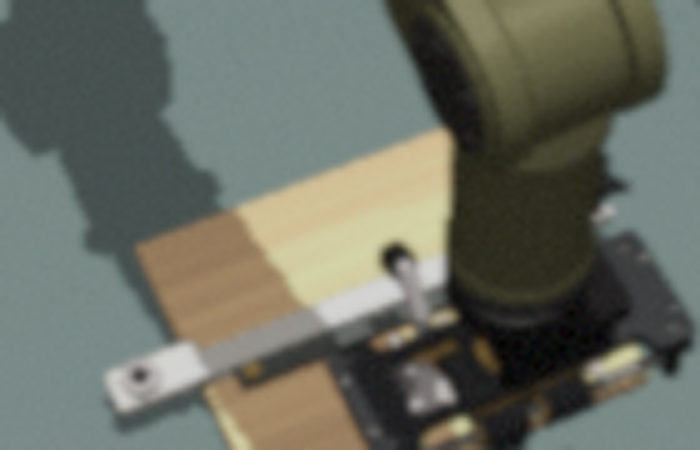

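The fingers are shut behind the handle and the pad is still raised at (397,255). I'll pull towards the fence.

```bash
python3 -m jog '[{"rot":[0,0,0],"travel":[-0.02,0,0.02],"jaw":1},{"rot":[0,0,0],"travel":[0,0,0.02],"jaw":1},{"rot":[0,0,0],"travel":[0,0,0.02],"jaw":1},{"rot":[0,0,0],"travel":[0,0,0.02],"jaw":1},{"rot":[0,0,0],"travel":[0,0,0.02],"jaw":1},{"rot":[0,0,0],"travel":[0,0,0.02],"jaw":1}]'
python3 - <<'E'
from h import *
p,r,s=cur();print(fx([p],O,YAW))
E
python3 -m jog '[{"rot":[0,0,0],"travel":[0,0,0.02],"jaw":1},{"rot":[0,0,0],"travel":[0,0,0.02],"jaw":1},{"rot":[0,0,0],"travel":[0,0,0.02],"jaw":1},{"rot":[0,0,0],"travel":[0,0,0.02],"jaw":1}]'
python3 - <<'E'
from h import *
p,r,s=cur();print(fx([p],O,YAW))
E
```

```text
time: 8.6
position: [0.6614, 0.0392, 0.1227]
tool_rot: [2.187, 0.113, -2.151]
ft_force: [12.1, 1.7, 8.8]
grip_width: 0.006
[[ 1.32072145e-01 -2.07166994e-05]]
time: 9.0
position: [0.6354, 0.0366, 0.1222]
tool_rot: [2.181, 0.113, -2.157]
ft_force: [3.7, 1.3, 2.6]
grip_width: 0.011
[[ 1.05895185e-01 -4.07849093e-05]]
```

```bash
python3 -m jog '[{"rot":[0,0,0],"travel":[0,0,0.02],"jaw":1},{"rot":[0,0,0],"travel":[0,0,0.02],"jaw":1},{"rot":[0,0,0],"travel":[0,0,0.02],"jaw":1},{"rot":[0,0,0],"travel":[0,0,0.02],"jaw":1},{"rot":[0,0,0],"travel":[0,0,0],"jaw":1}]'
python3 - <<'E'
from h import *
p,r,s=cur();print(fx([p],O,YAW))
for n,a in(('scene',(150,240,250,390)),('top',(170,270,255,390))):
    im=ctrl.get_image(n);cv2.imwrite(f'pics/{n}6.png',cv2.resize(im[a[0]:a[1],a[2]:a[3],::-1],None,fx=5,fy=5,interpolation=cv2.INTER_CUBIC))
E
```

```text
time: 9.5
position: [0.6064, 0.0326, 0.1179]
tool_rot: [2.167, 0.11, -2.17]
ft_force: [0.3, 0.1, 0.1]
grip_width: 0.005
[[ 0.07669922 -0.0011109 ]]
```

View pics/scene6.png

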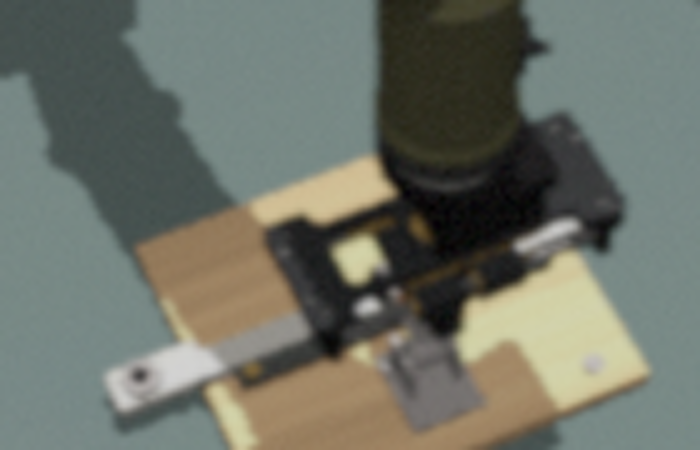

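The wrist force has dropped to zero and the orange handle is no longer behind the fingers. I'll retreat back and up, and then out of view.

```bash
python3 -m jog '[{"rot":[0,0,0],"travel":[-0.02,0,-0.06],"jaw":1},{"rot":[0,0,0],"travel":[-0.12,0,-0.06],"jaw":1},{"rot":[0,0,0],"travel":[-0.15,0,0],"jaw":1},{"rot":[0,0,0],"travel":[-0.15,0,0],"jaw":1},{"rot":[0,0,0],"travel":[-0.08,0.12,0],"jaw":1},{"rot":[0,0,0],"travel":[0,0.15,0],"jaw":1},{"rot":[0,0,0],"travel":[0,0.15,0],"jaw":1},{"rot":[0,0,0],"travel":[0,0.15,0],"jaw":1}]'
python3 -m jog '[{"rot":[0,0,0],"travel":[0,0.15,0],"jaw":1},{"rot":[0,0,0],"travel":[0,0.15,0],"jaw":1},{"rot":[0,0,0],"travel":[0,0.15,0],"jaw":1},{"rot":[0,0,0],"travel":[0,0.15,0],"jaw":1},{"rot":[0,0,0],"travel":[0,0,0],"jaw":1}]'
python3 - <<'E'
from h import *
for n,a in(('scene',(150,240,250,390)),('top',(170,270,255,390))):
    im=ctrl.get_image(n);cv2.imwrite(f'pics/{n}7full.png',im[:,:,::-1]);cv2.imwrite(f'pics/{n}7.png',cv2.resize(im[a[0]:a[1],a[2]:a[3],::-1],None,fx=5,fy=5,interpolation=cv2.INTER_CUBIC))
E
```

```text
time: 10.4
position: [0.6614, -0.1349, 0.275]
tool_rot: [2.17, 0.111, -2.166]
ft_force: [1.1, -0.2, 0.4]
grip_width: 0.007
time: 10.9
position: [0.6769, -0.3226, 0.2725]
tool_rot: [2.169, 0.093, -2.175]
ft_force: [-1.0, -0.0, -0.5]
grip_width: 0.005
```

View pics/scene7.png

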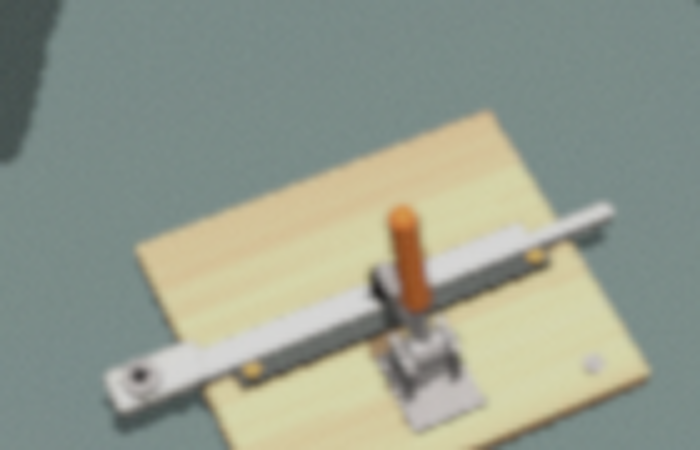

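View pics/top7.png

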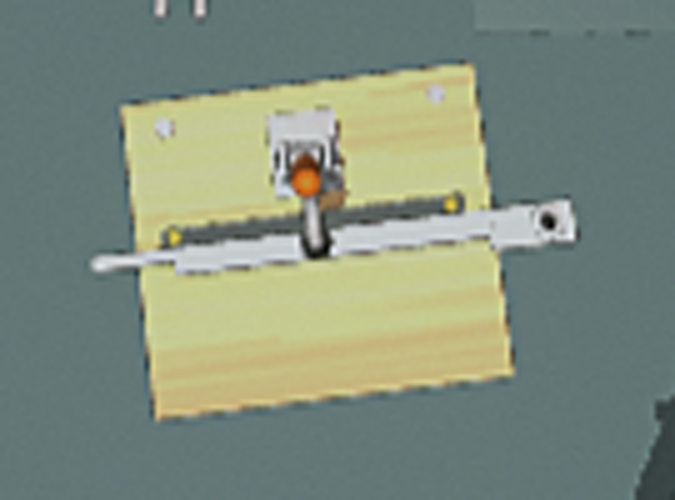

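View pics/scene7full.png

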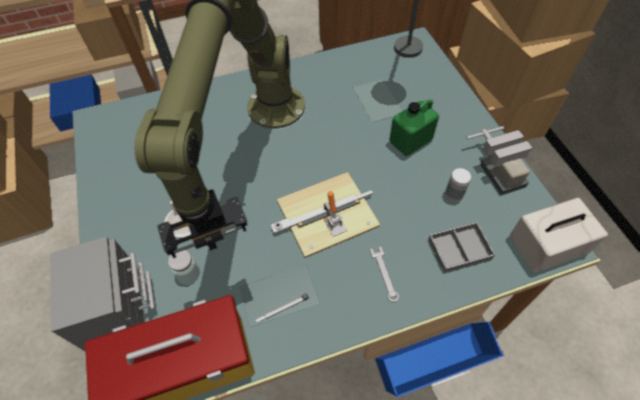

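The lever stands over towards the fence, with its tip at (403,215) in the scene zoom, and the pad is on the bar. I'll check this numerically.

```bash
python3 - <<'E'
from h import *
def P(l): return fw(.05-.105*np.sin(l),0,.046+.105*np.cos(l))
for l in(.2,.26,.3,.34):print(l,((proj('scene',P(l))-(250,150)+.4)*5).round(0),((proj('top',P(l))-(255,170)+.4)*5).round(0))
im=cv2.imread('pics/top7full.png').astype(float);pts=[];ptn=[]
for c in list(range(295,314))+list(range(324,348)):
    e=221-(c-295)*.118
    for L,sg,lo in((pts,1,e-5),(ptn,-1,e+1)):
        lo=int(round(lo));col=im[lo:lo+9,c].mean(1) if sg>0 else im[lo:lo+9,c,0]
        g=sg*np.diff(col);i=int(np.argmax(g));j=max(i-1,0);w=np.clip(g[j:i+2],0,None);L.append((c,lo+j+.5+(w*np.arange(len(w))).sum()/w.sum()))
for L in(pts,ptn):
    f=fx(ray('top',L,.030),O,YAW)*1000;k=np.polyfit(f[:,1],f[:,0],1);m=abs(f[:,0]-np.polyval(k,f[:,1]))<2;k=np.polyfit(f[m,1],f[m,0],1);print(k[0],np.polyval(k,[-100,100]),m.sum())
s=ctrl.get_state();print(s['time'],s['qd'].max() if hasattr(s['qd'],'max') else max(s['qd']))
a=cv2.imread('pics/scene0.png');b=cv2.imread('pics/scene7full.png')
for nm,(x0,x1,y0,y1) in dict(jug=(385,445,95,160),can=(440,475,165,205),wrench=(365,405,240,305),gauge=(250,315,290,325)).items():print(nm,cv2.absdiff(a,b)[y0:y1,x0:x1].mean().round(2))
a=cv2.imread('pics/top0.png');b=cv2.imread('pics/top7full.png')
for nm,(x0,x1,y0,y1) in dict(jar=(435,470,180,212),funnel=(425,465,230,270)).items():print(nm,cv2.absdiff(a,b)[y0:y1,x0:x1].mean().round(2))
E
```

```text
0.2 [[409. 235.]] [[303. 167.]]
0.26 [[405. 228.]] [[305. 176.]]
0.3 [[402. 224.]] [[305. 183.]]
0.34 [[399. 220.]] [[306. 189.]]
-0.0013416045998079934 [-0.76107606 -1.02939698] 43
-0.0032120856549896657 [-18.37357827 -19.01599541] 43
11.0 0.017603127092597388
jug 6.38
can 7.94
wrench 8.86
gauge 9.09
jar 36.96
funnel 36.31
```

```bash
python3 -m jog '[{"rot":[0,0,0],"travel":[0,-0.15,0],"jaw":1},{"rot":[0,0,0],"travel":[0,-0.15,0],"jaw":1},{"rot":[0,0,0],"travel":[0,-0.15,0],"jaw":1},{"rot":[0,0,0],"travel":[0,-0.1,0],"jaw":1},{"rot":[0,0,0],"travel":[0,0,0],"jaw":1}]'
python3 - <<'E'
from h import *
cv2.imwrite('pics/top8.png',ctrl.get_image('top')[:,:,::-1])
a=cv2.imread('pics/top0.png');b=cv2.imread('pics/top8.png')
for nm,(x0,x1,y0,y1) in dict(bg=(240,270,280,320),jar=(435,470,180,212),funnel=(425,465,230,270),jug=(175,235,245,295),can=(185,215,185,212)).items():print(nm,cv2.absdiff(a,b)[y0:y1,x0:x1].mean().round(2))
E
```

```text
time: 11.5
position: [0.6634, -0.1379, 0.2759]
tool_rot: [2.167, 0.13, -2.161]
ft_force: [0.2, 0.3, -0.1]
grip_width: 0.004
bg 2.72
jar 2.67
funnel 3.23
jug 2.35
can 2.93
```

View pics/top8.png

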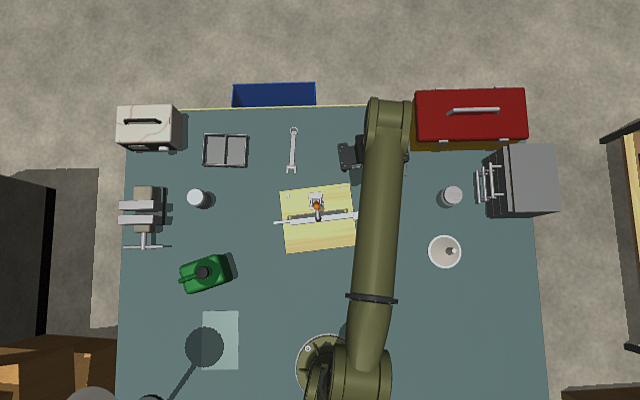

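The bystanders in the top view (jar (452,196), funnel (445,251), jug (205,272), can (200,198)) are unchanged to noise level, the lever is closed, and the robot touches nothing. I'm handing in.

```bash
python3 -c "
from bench import ctrl
print(ctrl.close_job())"
```

```text
the job is handed in; nothing more can be done
None
```

The wiper arm is flush against the fence and clamped, and the job was handed in at about 11.6 s of the 61 s allowed. I pushed it home with the two open fingertips, pressing to about 15 N along x at the end. Then I pulled the orange lever over from behind with shut fingers, and it snapped past centre.

**Last checks**
- **Wiper:** its far edge measured at about fixture x = -0.8 mm (head end) and -1.0 mm (hook end), with a slope of about 0.001. That is flush within the 2 mm calibration.
- **Lever:** the top view puts it at about 0.3 rad towards the fence, which is closed, with the pad down on the bar. The scene view put the tip about 9 px from that position in the 5x-enlarged picture (about 2 px in the original). I had read the top of the knob rather than its centre.
- **Bystanders:** the jar, funnel, jug and can were unchanged to noise level in the top view. The wrench and gauge looked unmoved in the scene view, but their picture differences (about 9) had no noise reference, so that check is by eye.
- **Robot:** it was clear of everything, with wrist force near zero.

**Not corrected:** the wiper sits about 11 mm towards its head side along the fence, as it lay at the start.

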